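# Wedge up a rocking bench rack

### The arm

A 6-joint arm with a two-finger parallel gripper is mounted at the origin on the work surface. World frame = base frame: x ahead of the robot, y to its left, z up, the work surface at z = 0. Lengths are in m, angles in rad, forces in N, time in s.
With the tool pointing down it reaches from about 0.35 to 0.875 m from the base axis. Payload 4.2 kg.
Tool frame: the origin (TCP) lies at the very end of the fingers, on their centre line; the grasp point (between the pads) lies 19 mm behind it; z points along the fingers, x is the direction in which the jaws open and shut, and the axes are right-handed (so a half turn about z gives the same grasp; the last joint's range is limited). The gripper opens to 85 mm and grips with 20 to 120 N. Pads are 22 mm wide; open, the fingers measure 114 mm over their backs; the gripper's body (76 mm by 85 mm) begins 54 mm behind the grasp point. The pads swing forward as they close: fully open they stand 13 mm farther back than shut.
Start: joints at [1.37, 0.385, 0.008, 0, -1.194, -0.259], TCP at [0.277, 0.56, 0.231] pointing down, gripper open.
Joint ranges: [-3.14, 3.14], [-1.21, 2.06], [-1.07, 1.41], [-3.16, 2.05], [-2.99, -0.16], [-3.1, 3.1]. Speed limits (rad/s): [2.79, 2.79, 3.14, 3.14, 3.14, 3.14].

### API

Orientations are given as a unit quaternion [x, y, z, w].
In Python, from station import ctrl gives the robot as it stands. Calls block until the motion is done:
- ctrl.reach(position, orientation): joint-space move of the TCP to a pose.
- ctrl.move_linear(position, rot=None, vel=0.15): straight line of the TCP; rot=None keeps the orientation; vel is the mean speed in m/s.
- ctrl.movej(angles): joint-space move.
- ctrl.gripper_to(opening, grip_force=None): opening from 0.0 (shut) to 1.0 (fully open); grip_force is the grip in N (None keeps the last); returns when the fingers have stopped.
- ctrl.dwell(seconds).
- ctrl.ik(position, orientation): joint angles nearest the present ones, or None.
- ctrl.observe(): the state.
- ctrl.capture(name): name is "scene" or "side" or "wrist"; returns the picture (480x640x3 uint8, red, green, blue); there is no depth.
- ctrl.camera_params(name): a dict with "mtx" (3x3 intrinsics, pixels), "xyz" and "orientation" of the camera in the world. Camera axes: x right, y down, z forward; pixel columns grow to the right and rows downward; lengths in m; the calibration is good to about 2 mm. The wrist camera is an equidistant fisheye: a pixel r from the principal point sees the ray r / f radians off the axis. A picture is of the moment at which its call begins: read the wrist's pose just before it. camera_params takes no time and is no camera call; for the wrist camera it gives the pose at the moment of the call.
A pose or a line that the arm cannot do raises ctrl.MotionError and nothing moves.
- ctrl.hand_in(): hands the job in, once; it reports no verdict.
The state is a dict: "t": time; "joint_pos": joint angles; "qvel": joint speeds; "joint_efforts": joint torques, N m; "tcp_pos": TCP position; "tcp_rot": TCP orientation; "ft_force": force on the tool from outside, world axes, zero at the start; "wrist_torque": the same for the moment, N m; "finger_gap": opening from 0.0 (shut) to 1.0 (fully open).
Only numpy, scipy, OpenCV 4.12 (cv2) and the standard library are available. Lean on these libraries where they do the work, as an engineer would, in place of code of your own. Each camera call takes 0.05 s, during which the arm holds its last target.

### The job

The bench rack of ukulele plates rocks, because its foot at the near left corner is worn short. Slide the loose wooden wedge along the bench, thin end first, under that foot just until it is snug and the rack no longer rocks; then press down firmly with the fingertips (about 10 N, a kilo's weight, for a second) on the rack's top straight above that foot to feel that it stands firm, and push the wedge farther if it still gives. Lift nothing, do not shove the rack along, leave the other things on the bench alone, and leave the rack standing level on its wedge.

Things in the scene. Friction and masses are not known exactly. Their poses are not given: they have to be found in the camera images.
- rack: plywood bench rack, 260 (x) x 300 (y) mm, flat top 120 mm up, about 3 kg, loose on four 36 mm wooden block feet 30 mm high. Origin: bench level under its centre; x away from the robot, y left, z up at no yaw. The left 140 mm of its top is bare; to the right upright ukulele plates and wires reach 295 mm up. The foot at -x, +y is 4 to 8.5 mm short (varies); 3 to 5 N on the top there tips the rack onto it.
- wedge: loose plain wooden wedge, 120 x 40 mm, 45 g, lying on the bench off the rack's +y side, thin end towards the short foot. Origin: middle of its underside; x runs along it to the thin end, z up. Flat underside; the top slopes evenly from 16 mm high at the butt (-60 mm) to 1.5 mm at the tip (+60 mm). It slides with under 1 N until it meets the foot, then jams snug; pushing on at 8 to 14 N only shoves the whole rack along.
- press_spot (a point): point on the rack's flat top straight above the middle of the short foot: 108 mm to -x and 132 mm to +y of the rack's origin, 120 mm up
- foot_edge (a point): point at bench level under the middle of the short foot's outer (+y) face, flush with the rack's side; at the rack's (-108, 150, 0) mm. The wedge goes in here, towards the rack's -y; there is free space behind the foot
- wedge_tip (a point): middle of the wedge's thin edge, on the bench (60 mm along the wedge's x)
- wedge_butt (a point): middle of the wedge's thick end face, 8 mm above the bench (-60 mm along the wedge's x): 40 mm wide, 16 mm high, upright; push here
- glue_bottle: bystander: white squeeze bottle of glue with a nozzle, 62 mm across, 188 mm high, standing to the right; origin under its centre
- blank: bystander: flat dark wooden bridge blank, 180 (its x) x 38 x 10 mm, no taper, lying far left; origin under its centre
- cam_clamp: bystander: wooden cam clamp lying on its side, steel bar 300 mm along its x, two 140 mm wooden jaws, 30 mm high, lying far right; origin at bench level under the bar's middle
There are look-alikes about, which are no part of the job. Several things look just like the wedge: the one meant starts farthest to the robot's left.

How it is judged:
By the outcome, as a careful person would: the job done as asked, in the order asked, and still so for the second after the job is handed in, with the robot touching nothing.
It also fails if it takes over 64 s, if anything falls off the work surface, if the arm or the gripper's body presses on something with over 40 N, if the wrist force passes 120 N, or if a joint passes its speed limit or range.

## Working session

There is one attempt and no reset: what is moved stays moved. The work goes in short steps, each a Python script; the robot and the scene stay as the last script left them, time stands still between calls to the robot, and variables do not carry over. Pictures are saved under pics/ and viewed, and the job is handed in when it is done.

```bash
mkdir -p pics; ls
python3 - <<'E'
from station import ctrl
import cv2
s=ctrl.observe(); print(s)
for n in("scene","side","wrist"):
    p=ctrl.camera_params(n);print(n,p)
    cv2.imwrite(f"pics/{n}0.png",cv2.cvtColor(ctrl.capture(n),cv2.COLOR_RGB2BGR))
E
```

```text
pics
{'t': 0.0, 'joint_pos': array([ 1.36958419e+00,  3.85571659e-01,  6.63476211e-03, -4.74873367e-04,
       -1.19399892e+00, -2.58600860e-01]), 'qvel': array([ 1.31136783e-04,  4.58339385e-04, -4.72061645e-05,  6.44082742e-04,
       -1.12625873e-03,  1.55152023e-03]), 'joint_efforts': array([ 7.93078857e-05, -3.92288625e+01,  1.88390905e+01,  4.18587148e+00,
       -4.71942229e-03, -2.89868396e-08]), 'tcp_pos': array([0.27709389, 0.55957467, 0.23021954]), 'tcp_rot': array([-5.27286356e-01,  8.49686946e-01, -6.26308628e-04, -8.94873510e-04]), 'ft_force': array([-0.08146721,  0.63620827,  0.03139542]), 'wrist_torque': array([-0.01887473, -0.01904302,  0.00322548]), 'finger_gap': 0.999545914918224}
scene {'mtx': array([[618.50780834,   0.        , 323.63066706],
       [  0.        , 618.50780834, 236.80431355],
       [  0.        ,   0.        ,   1.        ]]), 'xyz': array([1.34122155, 0.11347876, 1.00116902]), 'orientation': array([ 0.56749115,  0.7440168 , -0.28004765, -0.21439709])}
side {'mtx': array([[473.42847354,   0.        , 317.60975808],
       [  0.        , 473.42847354, 238.91105637],
       [  0.        ,   0.        ,   1.        ]]), 'xyz': array([0.48593781, 0.60377939, 0.69389489]), 'orientation': array([-0.04733898,  0.90590506, -0.42063794,  0.01260016])}
wrist {'mtx': array([[371.64829954,   0.        , 319.7386833 ],
       [  0.        , 371.64829954, 236.23003604],
       [  0.        ,   0.        ,   1.        ]]), 'xyz': array([0.34678008, 0.52654049, 0.37349924]), 'orientation': array([-0.52095689,  0.83973982,  0.12964444, -0.08144494])}
```

View pics/scene0.png

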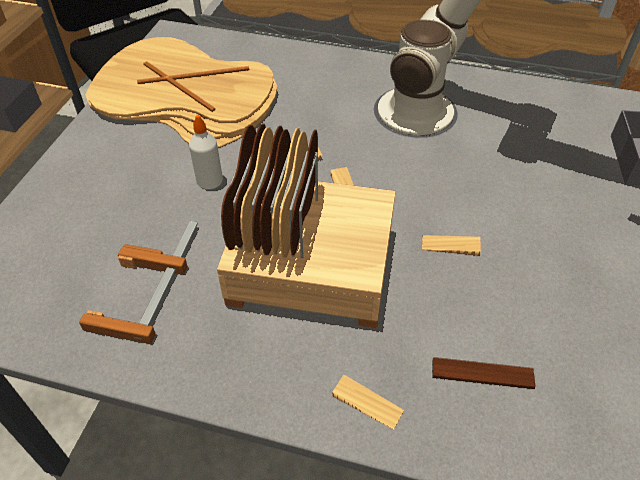

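View pics/side0.png

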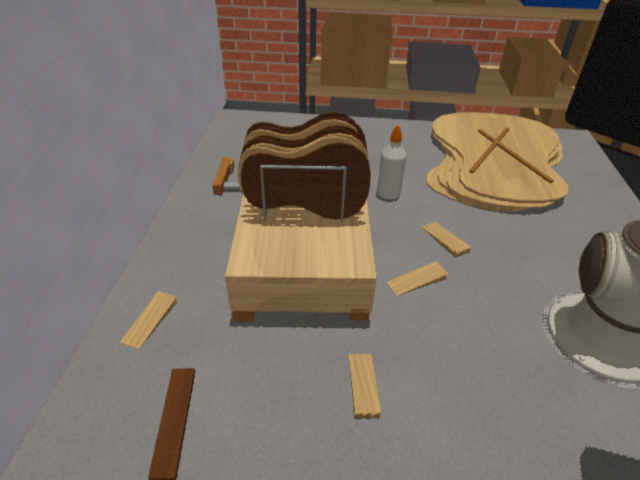

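View pics/wrist0.png

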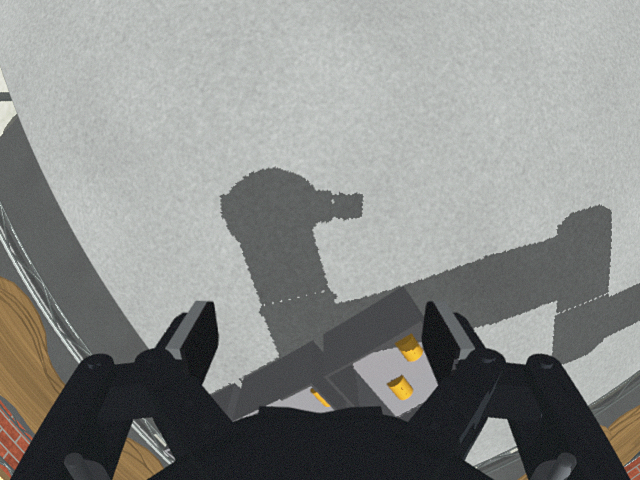

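The side view shows a wedge at about (365,385) pointing at the left-near foot (360,313). A look-alike lies at (148,320). I'll enlarge both.

```bash
cat > h.py <<'E'
import numpy as np, cv2
from scipy.spatial.transform import Rotation as R
from station import ctrl
def pix2(name,uv,z,p=None):
    p=p or ctrl.camera_params(name)
    d=np.linalg.inv(p["mtx"])@np.array([uv[0],uv[1],1.0])
    d=R.from_quat(p["orientation"]).apply(d); o=np.array(p["xyz"])
    return o+d*(z-o[2])/d[2]
def proj(name,X):
    p=ctrl.camera_params(name)
    c=R.from_quat(p["orientation"]).inv().apply(np.atleast_2d(X)-p["xyz"])
    q=c@p["mtx"].T; return q[:,:2]/q[:,2:]
def save(name,f,box=None,k=1):
    im=cv2.cvtColor(ctrl.capture(name),cv2.COLOR_RGB2BGR)
    if box: im=im[box[1]:box[3],box[0]:box[2]]
    cv2.imwrite(f,cv2.resize(im,None,fx=k,fy=k,interpolation=cv2.INTER_CUBIC))
E
python3 - <<'E'
import cv2
a=cv2.imread("pics/side0.png")
cv2.imwrite("pics/s1.png",cv2.resize(a[210:430,220:400],None,fx=2.7,fy=2.7,interpolation=cv2.INTER_NEAREST)[:600])
cv2.imwrite("pics/s1.png",cv2.resize(a[220:320,220:380],None,fx=5,fy=5,interpolation=cv2.INTER_CUBIC))
cv2.imwrite("pics/s2.png",cv2.resize(a[340:430,330:400],None,fx=6,fy=6,interpolation=cv2.INTER_CUBIC))
b=cv2.imread("pics/scene0.png")
cv2.imwrite("pics/c1.png",cv2.resize(b[175:335,210:410],None,fx=3.75,fy=3.75,interpolation=cv2.INTER_CUBIC))
cv2.imwrite("pics/c2.png",cv2.resize(b[220:270,410:490],None,fx=8,fy=8,interpolation=cv2.INTER_CUBIC))
E
```

```text
(no output)
```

View pics/s1.png

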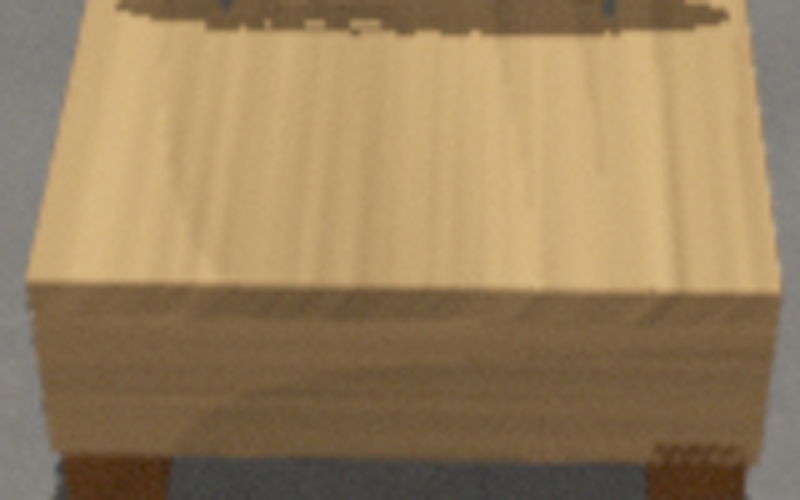

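View pics/s2.png

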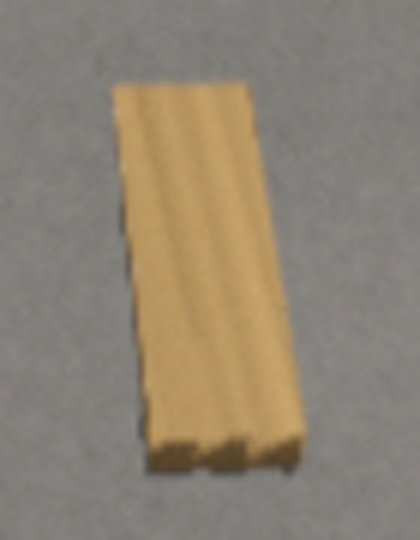

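View pics/c1.png

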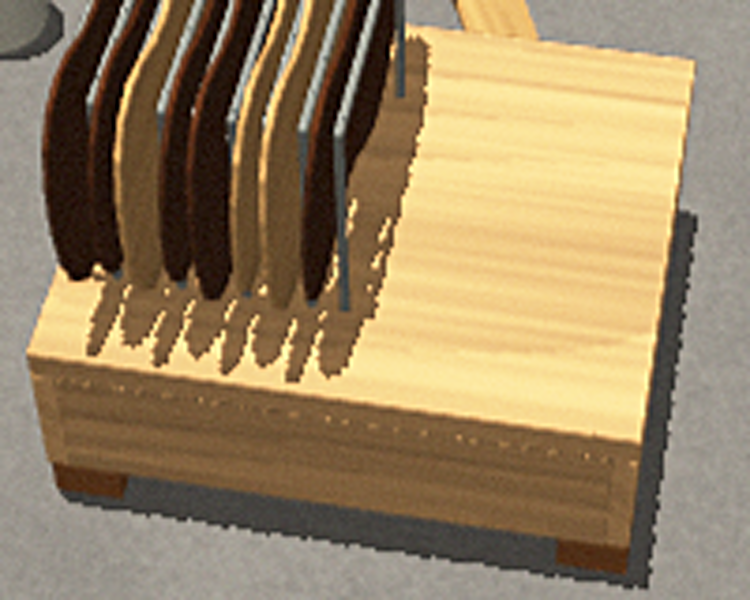

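View pics/c2.png

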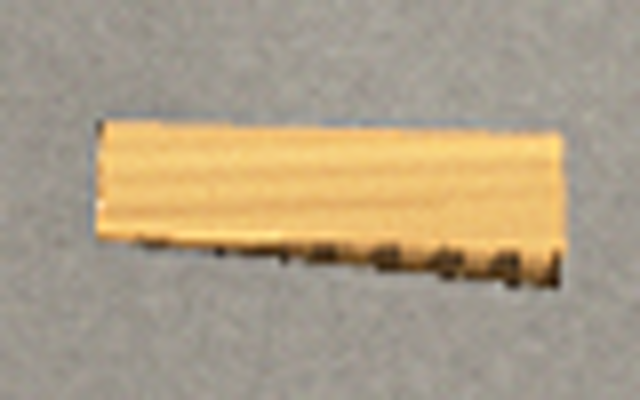

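Side crop: rack front top corners (225.6,276.8), (376,278.8); wedge tip corners (348.8,354.2), (371.3,353.8); butt top (355,413.3), (380.5,412.7). Scene crop: rack corners (381.2,293.1), (395.3,191.5), (217.5,269.7); wedge (423,235)/(422,250) to (480,236)/(480,251).

Run:
```python
from h import *
np.set_printoptions(precision=4,suppress=True)
from scipy.optimize import least_squares
def c(k,o,u): return (np.array(u)+.5)/k-.5+np.array(o)
S1=lambda *u:("side",c(5,(220,220),u)); S2=lambda *u:("side",c(6,(330,340),u))
C1=lambda *u:("scene",c(3.75,(210,175),u)); C2=lambda *u:("scene",c(8,(410,220),u))
def fit(obs,x0):
    def loc(p,L):
        L=np.array(L);a=p[2];return np.array([p[0]+np.cos(a)*L[0]-np.sin(a)*L[1],p[1]+np.sin(a)*L[0]+np.cos(a)*L[1],L[2]])
    f=lambda p:np.concatenate([proj(n,loc(p,L))[0]-uv for (n,uv),L in obs])
    r=least_squares(f,x0); return r.x,r.fun.reshape(-1,2),lambda L:loc(r.x,L)
for n in ("side","scene"):
  o=[(S1(28,284),(.13,.15,.12)),(S1(780,294),(-.13,.15,.12))] if n=="side" else [(C1(642,443),(.13,.15,.12)),(C1(695,62),(-.13,.15,.12)),(C1(28,355),(.13,-.15,.12))]
  x,f,l=fit(o,[.5,.1,0]); print("rack",n,x,l((-.108,.15,0)))
rk=[(S1(28,284),(.13,.15,.12)),(S1(780,294),(-.13,.15,.12)),(C1(642,443),(.13,.15,.12)),(C1(695,62),(-.13,.15,.12)),(C1(28,355),(.13,-.15,.12))]
x,f,l=fit(rk,[.5,.1,0]);print(x,f);print("foot",l((-.108,.15,0)),"press",l((-.108,.132,.12)))
ws=[(S2(113,85),(.06,-.02,.0015)),(S2(248,83),(.06,.02,.0015)),(S2(150,440),(-.06,-.02,.016)),(S2(303,436),(-.06,.02,.016)),(S2(148,472),(-.06,-.02,0)),(S2(297,472),(-.06,.02,0))]
# wedge x -> -y world; wedge +y -> world +x
flip=lambda o:[(a,(L[0],-L[1],L[2])) for a,L in o]
ws=flip(ws)
wc=[(C2(105,122),(.06,-.02,.0015)),(C2(98,238),(.06,.02,.0015)),(C2(562,130),(-.06,-.02,.016)),(C2(562,245),(-.06,.02,.016))]
for o in (ws,wc,ws+wc):
  x,f,l=fit(o,[.4,.4,-1.57]);print("wedge",x,l((.06,0,0)),l((-.06,0,0)));print(f.round(1).tolist())
# look-alike
print("lookalike",pix2("side",(148,320),.008), pix2("scene",(368,400),.008))
```

```text
rack side [ 0.575  -0.1172  0.0944] [0.4534 0.022  0.    ]
rack scene [ 0.5784 -0.1194  0.0932] [0.4569 0.0199 0.    ]
[ 0.5768 -0.119   0.0956] [[-1.413  -0.9133]
 [-0.1384 -0.9751]
 [ 0.8938 -0.7176]
 [ 0.7859 -1.235 ]
 [-0.1568 -0.2534]]
foot [0.4549 0.0201 0.    ] press [0.4566 0.0021 0.12  ]
wedge [ 0.442   0.1513 -1.4505] [0.4492 0.0917 0.    ] [0.4348 0.2108 0.    ]
[[-0.1, 0.3], [0.0, 0.4], [-0.0, -0.1], [0.2, 0.2], [-0.4, -0.1], [0.2, -0.5]]
wedge [ 0.4438  0.1485 -1.4342] [0.452  0.0891 0.    ] [0.4356 0.208  0.    ]
[[-0.5, 0.1], [-0.1, -0.3], [-0.0, 0.1], [0.6, 0.1]]
wedge [ 0.4424  0.1504 -1.4454] [0.4499 0.0908 0.    ] [0.4349 0.2099 0.    ]
[[-0.4, -0.1], [-0.3, -0.1], [-0.0, -0.6], [0.2, -0.4], [-0.4, -0.6], [0.1, -1.1], [0.6, -0.4], [0.7, -0.9], [1.0, 0.1], [1.5, -0.0]]
lookalike [0.842  0.0635 0.008 ] [0.8424 0.058  0.008 ]
```

Wedge and rack located (the tip is about 71 mm from the foot, nearly aligned). The look-alike lies at y=0.06, so the chosen one is right. I'll approach behind the butt with the fingers shut.

```bash
cat >> h.py <<'E'
np.set_printoptions(precision=4,suppress=True)
d=np.array([np.sin(.0945),-np.cos(.0945),0])
Z=np.array([0,0,-1.]); Q=R.from_matrix(np.column_stack([np.cross(d,Z),d,Z])).as_quat()
butt=np.array([.4354,.2099,0])
foot=np.array([.4549,.0201,0]); press=np.array([.4566,.0021,.12])
def st(): 
    s=ctrl.observe(); return s["t"],s["tcp_pos"],s["ft_force"]
E
python3 - <<'E'
from h import *
ctrl.gripper_to(0.0)
p=butt-d*.041
q=ctrl.ik(p+[0,0,.07],Q);print(q, ctrl.ik(p+[0,0,.006],Q), ctrl.ik(press+[0,0,.03],Q))
ctrl.reach(p+[0,0,.07],Q); print(st())
ctrl.move_linear(p+[0,0,.006]); print(st())
save("side","pics/s3.png",(280,220,440,480),2.3)
E
```

```text
[ 0.8523  0.3611 -0.5051  0.     -0.7046  2.3838] [ 0.8523  0.4679 -0.5597  0.     -0.5432  2.3838] [ 0.3621  0.1822 -0.5076  0.     -0.8809  2.8739]
(3.1667, array([0.4317, 0.2512, 0.0702]), array([ 0.3654, -0.6136,  1.1234]))
(3.7417, array([0.4319, 0.2512, 0.0063]), array([-0.8418,  0.1964,  0.2166]))
```

View pics/s3.png

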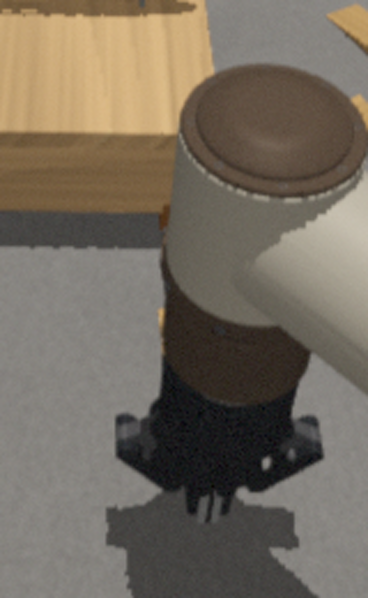

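The gripper is behind the butt. I'll push in steps while watching the force along the push direction.

```bash
cat >> h.py <<'E'
def ft(n=8):
    a=[]
    for _ in range(n): ctrl.dwell(.02); a.append(ctrl.observe()["ft_force"])
    return np.mean(a,0)
E
python3 - <<'E'
from h import *
f0=ft(); print("bias",f0); np.save("f0.npy",f0)
h=np.array([0,0,.006])
for tr in (.0,.03,.06,.085):
    ctrl.move_linear(butt-d*.011+d*tr+h,vel=.05 if tr<.07 else .03)
    f=ft(5)-f0; t,p,_=st(); print(tr,"t",t,p,"push",-f@d,"F",f)
    if -f@d>3: break
save("scene","pics/c3.png",(330,160,490,290),5)
E
```

```text
bias [0.0776 0.3352 0.1312]
0.0 t 4.7583 [0.4345 0.2211 0.006 ] push -0.19560682983769798 F [-0.1203 -0.2079 -0.3206]
0.03 t 5.5917 [0.4373 0.1911 0.006 ] push -0.021272304380591297 F [-0.1353 -0.0342  0.1707]
0.06 t 6.425 [0.4401 0.1612 0.006 ] push -0.024262553728293817 F [ 0.2999  0.0041 -0.0841]
0.085 t 7.4917 [0.4424 0.1363 0.006 ] push -0.15314326839368467 F [-0.328  -0.1849 -0.1095]
```

View pics/c3.png

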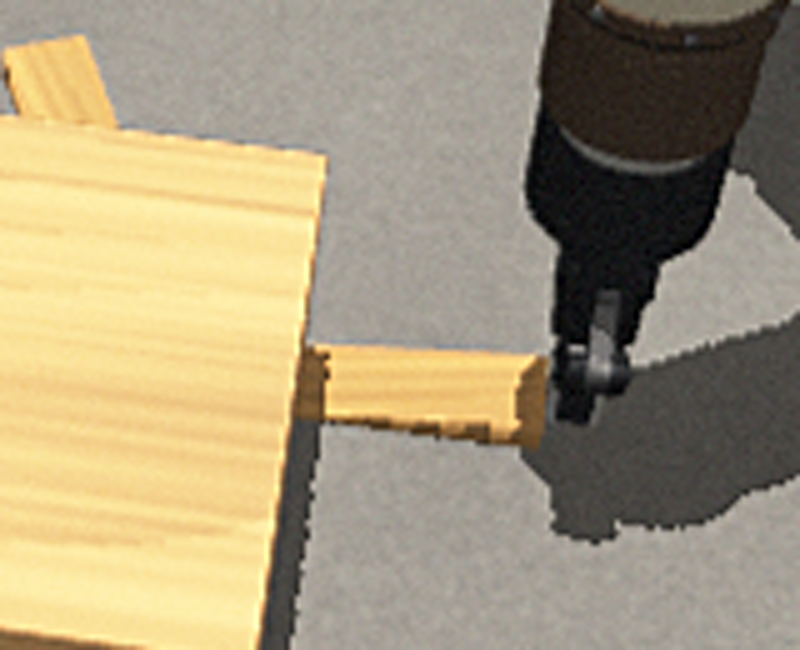

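The wedge is entering under the rack edge, aligned, with the finger at its butt. Next come fine steps.

Run:
```python
from h import *
f0=np.load("f0.npy")
h=np.array([0,0,.006]); tr=.085
while tr<.135:
    tr+=.001
    ctrl.move_linear(butt-d*.011+d*tr+h,vel=.02)
    f=ft(4)-f0; F=-f@d
    if F>.8 or int(round(tr*1e3))%5==0: print(round(tr,4),"t",round(ctrl.observe()["t"],2),"F",F)
    if F>3.5: break
t,p,_=st(); print(t,p, (p-(butt-d*.011))@d, (ft(10)-f0)@-d)
save("scene","pics/c4.png",(330,160,490,290),5)
```

```text
0.09 t 9.12 F -0.09103289654673435
0.095 t 10.71 F -0.24119772541792334
0.1 t 12.29 F -0.4917198169930017
0.105 t 13.88 F -0.0033510467595727397
0.11 t 15.46 F -0.34985892150045955
0.115 t 17.04 F 0.2886886865026881
0.12 t 18.62 F -0.44110245126071923
0.125 t 20.21 F -0.3038353175315911
0.127 t 20.84 F 1.1127098392388182
0.128 t 21.16 F 4.2512826335934335
21.1583 [0.4468 0.0939 0.0061] 0.1275517627542928 4.8046789341614975
```

View pics/c4.png

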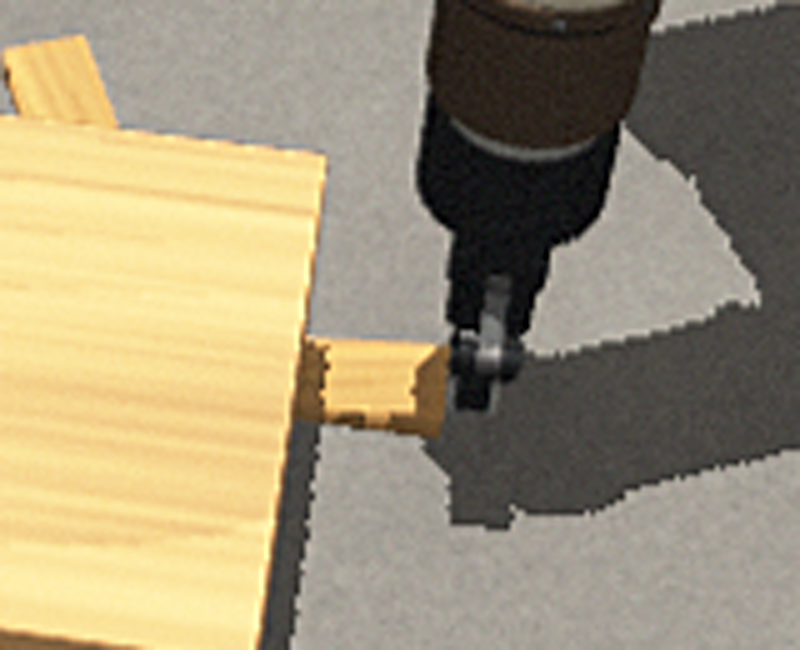

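The wedge is snug at 4–5 N and the rack hasn't moved. I'll back off, go up and press.

Run:
```python
from h import *
p=ctrl.observe()["tcp_pos"]
ctrl.move_linear(p-d*.03,vel=.08)
ctrl.move_linear(p-d*.03+[0,0,.16],vel=.2)
ctrl.move_linear(press+[0,0,.03],vel=.15)
ctrl.move_linear(press+[0,0,.006],vel=.06)
f0=ft(10); print("bias",f0,ctrl.observe()["t"])
z=.126
while z>.112:
    z-=.001
    ctrl.move_linear([press[0],press[1],z],vel=.02)
    f=ft(4)-f0; q=ctrl.observe()["tcp_pos"]
    print(round(z,4),q,"Fz",f[2],ctrl.observe()["t"])
    if f[2]>5: break
save("scene","pics/c5.png",(330,130,490,260),5)
np.save("f1.npy",f0)
```

```text
bias [ 0.1637  0.0948 -0.0698] 24.55
0.125 [0.4566 0.0021 0.1251] Fz 0.11047356129733042 24.8667
0.124 [0.4566 0.0021 0.124 ] Fz 0.0640609620825717 25.1833
0.123 [0.4566 0.0021 0.123 ] Fz 0.25581548272179805 25.5
0.122 [0.4566 0.0021 0.122 ] Fz 0.08151488641338388 25.8167
0.121 [0.4566 0.0021 0.121 ] Fz -0.2710455697173438 26.1333
0.12 [0.4568 0.0021 0.1201] Fz 1.2803506840147614 26.45
0.119 [0.4568 0.0021 0.1201] Fz 8.33671083296559 26.7667
```

View pics/c5.png

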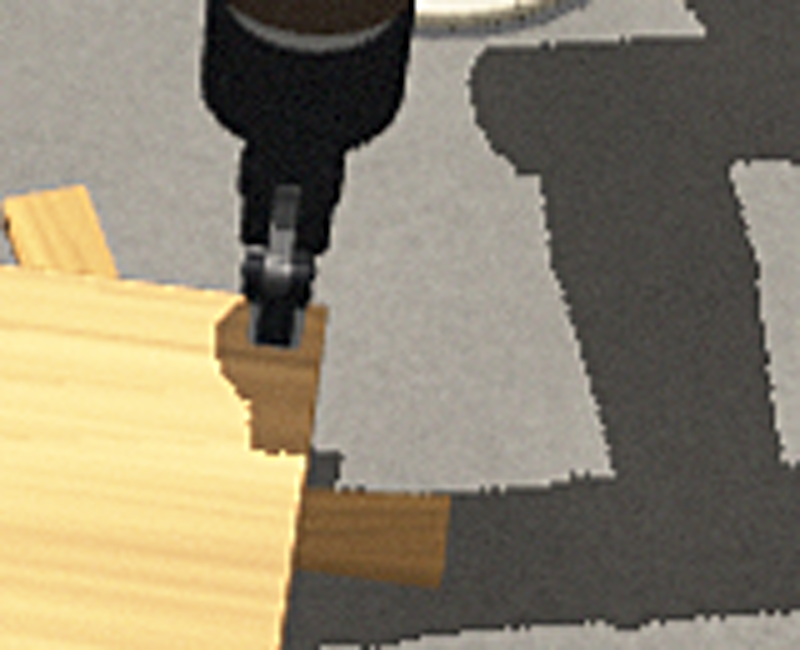

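The contact is stiff: z stays at 0.1201 while the force goes from 1.3 to 8.3 N. I'll press to about 10–11 N and hold.

Run:
```python
from h import *
f0=np.load("f1.npy"); z=.119
f=ft(8)-f0; print("now",f)
for _ in range(6):
    if f[2]>10: break
    z-=max(.0001,(10.8-f[2])/7500); ctrl.move_linear([press[0],press[1],z],vel=.02); f=ft(8)-f0
    print(z,f,ctrl.observe()["tcp_pos"][2])
for _ in range(6): 
    f=ft(12)-f0; print("hold",f,ctrl.observe()["tcp_pos"],ctrl.observe()["t"])
ctrl.move_linear([press[0],press[1],.1195],vel=.02);print(ft(4)-f0,ctrl.observe()["tcp_pos"])
ctrl.move_linear([press[0],press[1],.2],vel=.1)
ctrl.move_linear(press-d*.25+[0,0,.16],vel=.25)
print(st())
save("side","pics/s6.png",(210,200,390,340),4.4); save("scene","pics/c6.png",(210,160,430,330),3.6)
```

```text
now [-3.0505  0.5679  7.8921]
0.11861228140301176 [-3.6455  0.8301 10.6311] 0.11999636291109968
hold [-3.7862  0.8079 10.6652] [0.4568 0.0021 0.12  ] 27.5333
hold [-3.7121  1.0938 10.4616] [0.4568 0.0021 0.12  ] 27.7333
hold [-3.9249  1.0408 10.5221] [0.4568 0.0021 0.12  ] 27.9333
hold [-4.2064  0.858  10.4571] [0.4568 0.0021 0.12  ] 28.1333
hold [-3.7991  0.8441 10.4952] [0.4568 0.0021 0.12  ] 28.3333
hold [-3.9992  1.0193 10.636 ] [0.4568 0.0022 0.12  ] 28.5333
[-2.3259  1.267   6.4241] [0.4568 0.0022 0.12  ]
(31.0083, array([0.4327, 0.2499, 0.2794]), array([ 0.5529, -0.4069,  0.1638]))
```

View pics/s6.png

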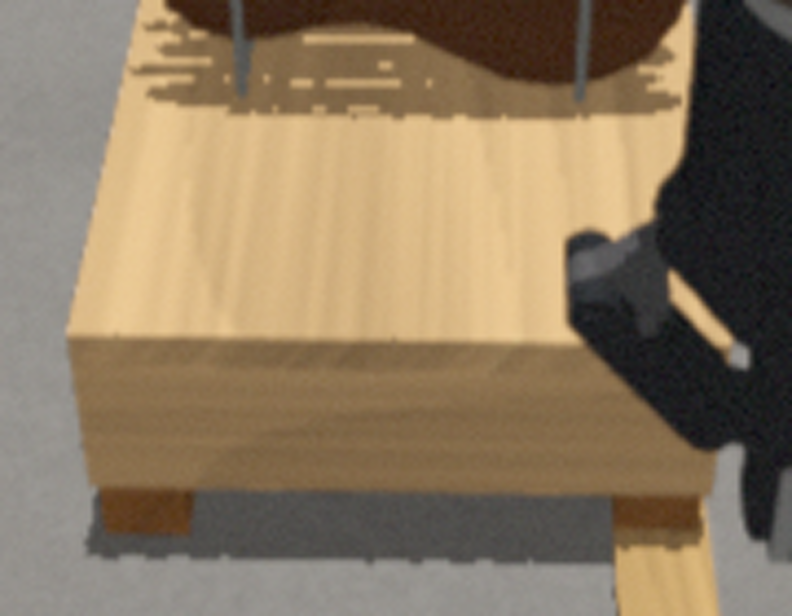

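View pics/c6.png

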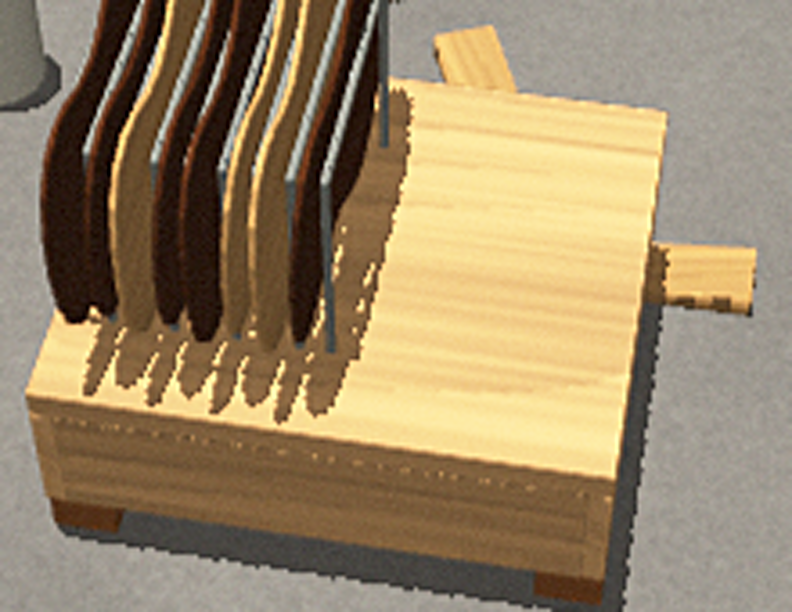

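The rack stands level with the foot on the wedge (side crop about (655,530)), and there was about 0.1 mm of give under 10.6 N. A quick shift check against the first picture before handing in.

Run:
```python
from h import *
a=cv2.imread("pics/scene0.png"); b=cv2.cvtColor(ctrl.capture("scene"),cv2.COLOR_RGB2BGR)
g=lambda i:np.float32(cv2.cvtColor(i,cv2.COLOR_BGR2GRAY))
for n,(x0,y0,x1,y1) in dict(rack=(215,120,400,330),rackfront=(215,250,390,330),bottle=(185,110,222,195),table=(60,220,200,350)).items():
    A,B=g(a)[y0:y1,x0:x1],g(b)[y0:y1,x0:x1]
    print(n,cv2.phaseCorrelate(A,B,cv2.createHanningWindow((x1-x0,y1-y0),cv2.CV_32F)), np.abs(A-B).mean())
```

```text
rack ((-0.034841449224828125, 0.08708838394109364), 0.989985308115497) 4.2130504
rackfront ((-0.06337075436128714, 0.0070314536834743535), 0.993764162990782) 3.8551428
bottle ((-0.05337222491115767, -0.043897702907322866), 0.9886766925123003) 3.7338634
table ((0.028492678228985824, 0.5158334162866396), 1.0173178796414977) 3.8550549
```

Rack shift is under 0.1 px, so it was not shoved. Handing in.

```bash
python3 -c "
from station import ctrl
print(ctrl.observe()['t'],ctrl.hand_in())"
```

```text
the job is handed in; nothing more can be done
31.1583 None
```

The wedge is snug under the rack's short foot and the rack stands firm on it. I handed the job in at 31 s.

- **Wedge:** I slid the leftmost wedge along the bench with shut fingers on its butt. It moved freely for 126 mm, then jammed within the last 1–2 mm. I stopped at a push of about 4.8 N, below the 8 N where the rack starts to slide.
- **Press test:** I backed off and pressed on the rack's top above the short foot with about 10.5 N for just over 1 s. The top stayed at z = 0.120 m and gave about 0.1 mm between first touch and full load. No further push was needed. The fingers also picked up about 4 N sideways during the press, but the fingertips stayed within about 0.1 mm.
- **Last checks:** The final pictures show the rack level with its foot on the wedge. The rack and glue bottle shifted by less than 0.1 px against the first picture. The patch around the cam clamp read about 0.5 px in that comparison. I put this down to weak matching, since the arm never went near it, but I did not check further. I did not compare the blank before and after. The arm is raised clear of everything.

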